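# Put away the hot-air nozzles on a phone repair bench

## Task

Put away the three steel hot-air nozzles that stand on the repair mat. First the small fine-tipped one: open the hinged case, stand the nozzle upright inside and shut the lid fully again; only then set the square nozzle upright into the stand with the square recess and the wide round nozzle upright into the stand with the round recess, all set down gently rather than dropped. Leave the solder paste jar and the camera battery where they are.

Things in the scene. Friction and masses are not known exactly. Their poses are not given: they have to be found in the camera images.
- fine_nozzle: small steel nozzle standing collar down, tip up, 36 mm tall: a plain cylinder 26 mm in diameter up to 24 mm, then a short cone to a thin tip 8 mm in diameter. Grip the cylinder. About 40 g. Origin: centre of its underside, z up.
- square_nozzle: steel nozzle with a square hood, 60 mm tall: hood 38 x 38 mm and 22 mm high at the bottom (sides along its x and y axes), a shoulder to 30 mm, then a round collar 26 mm in diameter from 30 to 60 mm, dark bore on top. Grip the collar. About 70 g. Origin: centre of its underside, z up.
- round_nozzle: steel nozzle with a wide round hood, 60 mm tall: hood 40 mm in diameter and 22 mm high at the bottom, a shoulder to 30 mm, then a round collar 26 mm in diameter from 30 to 60 mm, dark bore on top. Grip the collar. About 70 g. Origin: centre of its underside, z up.
- case: black open-topped case fixed to the bench, 100 (x) x 130 (y) x 45 mm high, walls and floor 4 mm, lined in grey, with a grey hinged lid; inside 92 x 122 mm and 41 mm high under the shut lid. Origin: centre of its underside, z up. The hinge runs along its y axis at x = +50 mm, z = 45 mm (the long edge away from the robot).
- case_lid (a joint): hinge of the case lid, rad: 0 shut, up to 1.75 open (just beyond upright); at the start it may be ajar by up to 0.2. Friction (0.12 N m) holds the lid at whatever angle it is left; about 2 N at the tab moves it. The lid is a plate 100 x 130 x 6 mm on top of the case; its front edge (towards the robot) rises as it opens.
- case_tab (a point): grip point of the black tab that stands up on the lid: tab 14 mm wide along the hinge, 12 mm thick, standing 28 mm above the lid's outer face; the point lies on the tab's centre line 18 mm above that face (10 mm below the tab's top). With the lid shut it is 38 mm from the case's centre on the robot's side and 69 mm above the bench; it is 88 mm from the hinge axis along the lid and 24 mm off the lid's underside plane, which holds the hinge axis. It turns with the lid.
- square_stand: aluminium parking block fixed to the bench, 84 x 84 x 18 mm, with a square recess 58 x 58 mm (sides along its x and y axes), 10 mm deep with a dark floor, open to the top. Origin: centre of its underside, z up; recess floor 8 mm above it.
- round_stand: aluminium parking block fixed to the bench, 84 x 84 x 18 mm, with a round recess 58 mm in diameter, 10 mm deep with a dark floor, open to the top. Origin: centre of its underside, z up; recess floor 8 mm above it.
- paste_jar: white solder paste jar with a screw cap, 42 mm in diameter, 38 mm tall, loose; not to be moved. Origin: centre of its underside.
- camera_battery: black camera battery block, 40 x 36 x 45 mm high, loose; not to be moved. Origin: centre of its underside.
Not all that is in view belongs to the job. Leave any yellow look-alike of the round_stand alone. Leave any green look-alike of the fine_nozzle alone.

How it is judged:
By the outcome, as a careful person would: the job done as asked, in the order asked, and still so for the second after the job is handed in, with the robot touching nothing.
It also fails if it takes over 128 s, if anything falls off the work surface, if the arm or the gripper's body presses on something with over 40 N, if the wrist force passes 120 N, or if a joint passes its speed limit or range.

## Robot

A 6-joint arm with a two-finger parallel gripper is mounted at the origin on the work surface. World frame = base frame: x ahead of the robot, y to its left, z up, the work surface at z = 0. Lengths are in m, angles in rad, forces in N, time in s.
With the tool pointing down it reaches from about 0.3 to 0.875 m from the base axis. Payload 6.4 kg.
Tool frame: the origin (TCP) lies between the finger pads; the fingertips stand ctrl.tip_extent ahead of it and the grasp point (between the pads) is the TCP (ctrl.tip_extent is the distance from the TCP to the fingertips, in m); z points along the fingers, y is the line along which they close (so a half turn about z gives the same grasp; the last joint's range is limited). The gripper opens to 85 mm and grips with 20 to 120 N. Pads are 22 mm wide; open, the fingers measure 114 mm over their backs; the gripper's body (76 mm by 85 mm) begins 54 mm behind the grasp point. The pads swing forward as they close: fully open they stand 13 mm farther back than shut.
Start: joints at [0.895, 0.181, 1.607, -0, 1.354, -0.206], TCP at [0.26, 0.513, 0.25] pointing down, gripper open.
Joint ranges: [-2.99, 2.99], [-0.89, 2.07], [0.3, 2.58], [-1.14, 4.28], [0, 2.63], [-3.12, 3.12]. Speed limits (rad/s): [2.57, 2.57, 3.01, 3.14, 3.14, 3.14].

## Interface

Orientations are given as a unit quaternion [w, x, y, z].
In Python, from bench import ctrl gives the robot as it stands.
- The arm moves only by the tool send_rows, never from a script. Its arguments are lists of equal length, an entry for each row: "dr": the turn, a rotation vector about the tool's x, y, z in units of 6 degrees (1.0 is 6 degrees), a list of three; "xyz": the shift along the tool's x, y, z in cm, a list of three; "jaw": the opening in per cent of the stroke, from 0 (shut) to 100 (fully open). In form: {"dr": [[wx, wy, wz], ...], "xyz": [[dx, dy, dz], ...], "jaw": [jaw, ...]}. A call has exactly 8 rows; each row is the pose to reach, as a shift and turn from the pose commanded when the call began, along the tool's axes at that moment; what a row does not reach only later rows make up. A row lasts 1/8 s, in which the tool goes at most 62.5 mm and 10.7 degrees, less where a joint would pass 70% of its speed; a pose out of reach is approached as far as the arm can. A call with a gripper value outside its range is refused whole. The fingers move at their own pace and stop on an object; the grip force is fixed at half the most. Time passes only in rows, so rows that repeat a pose let the fingers close, or fill a call up. It gives the time, the measured TCP pose, the force, the opening and the grip force at its end, in the units of the state.
- ctrl.get_obs(): the state, without advancing time (a new reading comes with each control period).
- ctrl.camera(name): name is "side" or "top"; returns the picture (384x512x3 uint8, red, green, blue); there is no depth.
- ctrl.calibration(name): a dict with "camera_matrix" (3x3 intrinsics, pixels), "world_from_camera" (4x4, takes a point from camera to world coordinates). Camera axes: x right, y up, looking along -z (the intrinsics and any distortion apply to the point x, -y, -z); pixel columns grow to the right and rows downward; lengths in m; the calibration is good to about 2 mm. A picture is of the moment at which its call begins. calibration takes no time and is no camera call.
- ctrl.hand_in(): hands the job in; it is judged then, once.
The state is a dict: "time_s": time; "q": joint angles; "dq": joint speeds; "joint_efforts": joint torques, N m; "eef_pos": TCP position; "eef_rot": TCP orientation; "wrist_force": force on the tool from outside, world axes, zero at the start; "torque": the same for the moment, N m; "opening": opening from 0.0 (shut) to 1.0 (fully open); "grasp_force": force on a finger pad.
Only numpy, scipy, OpenCV 4.12 (cv2) and the standard library are available. Lean on these libraries where they do the work, as an engineer would, in place of code of your own. Each camera call takes 0.05 s, during which the arm holds its last target. There are 200 camera calls.

## Working session

There is one attempt and no reset: what is moved stays moved. The work goes in short steps, Python scripts to look and compute and a tool call to move; the robot and the scene stay as the last step left them, time stands still between calls to the robot, and variables do not carry over. Pictures are saved under pics/ and viewed, at most 14 in all, crops included, and the job is handed in when it is done.

Besides the shell and the picture viewer there is one more tool, called after "Emit:" as name(argument=value, ...) on one line, values as JSON. send_rows: Moves the arm, as the interface text tells. Its arguments: {"type":"object","properties":{"dr":{"type":"array","items":{"type":"array","items":{"type":"number"}}},"xyz":{"type":"array","items":{"type":"array","items":{"type":"number"}}},"jaw":{"type":"array","items":{"type":"number"}}},"required":["dr","xyz","jaw"]}

```bash
mkdir -p pics; ls; python3 - <<'E'
from bench import ctrl
import cv2,numpy as np
for n in("top","side"):
    im=ctrl.camera(n); cv2.imwrite(f"pics/{n}0.png",im[:,:,::-1])
    c=ctrl.calibration(n); print(n,{k:np.round(v,4).tolist() if hasattr(v,'__len__') and not isinstance(v,str) else v for k,v in c.items()})
o=ctrl.get_obs(); print(o, ctrl.tip_extent)
E
```

```text
pics
top {'camera_matrix': [[483.6216, 0.0, 250.9524], [0.0, 483.6216, 196.4646], [0.0, 0.0, 1.0]], 'world_from_camera': [[0.0217, 0.998, -0.0595, 0.4331], [-0.9997, 0.0221, 0.0056, -0.0022], [0.0069, 0.0594, 0.9982, 1.2423], [0.0, 0.0, 0.0, 1.0]]}
side {'camera_matrix': [[486.7113, 0.0, 261.6097], [0.0, 486.7113, 202.6186], [0.0, 0.0, 1.0]], 'world_from_camera': [[0.8048, 0.2621, -0.5325, -0.1078], [-0.5929, 0.3941, -0.7022, -0.7704], [0.0258, 0.8809, 0.4725, 0.6012], [0.0, 0.0, 0.0, 1.0]]}
{'time_s': 0.1, 'q': array([ 8.94736875e-01,  1.81461228e-01,  1.60788579e+00,  8.29443945e-06,
        1.35380625e+00, -2.06287499e-01]), 'dq': array([-0.00031939, -0.001664  , -0.0037331 , -0.00078865, -0.00098575,
        0.0008423 ]), 'joint_efforts': array([-4.47873381e-04, -4.45875371e+01, -3.52240026e+01, -2.45367419e-04,
        4.10529727e-03,  2.32067379e-05]), 'eef_pos': array([0.25997628, 0.51235919, 0.24948807]), 'eef_rot': array([-3.36852545e-04,  2.32732895e-01,  9.72540380e-01, -7.03862848e-04]), 'wrist_force': array([ 0.37674103, -0.36488099, -0.41294455]), 'torque': array([-0.03561664,  0.00492501, -0.00646082]), 'grasp_force': 0.0, 'opening': 0.9996516926305485} 0.019
```

View pics/top0.png

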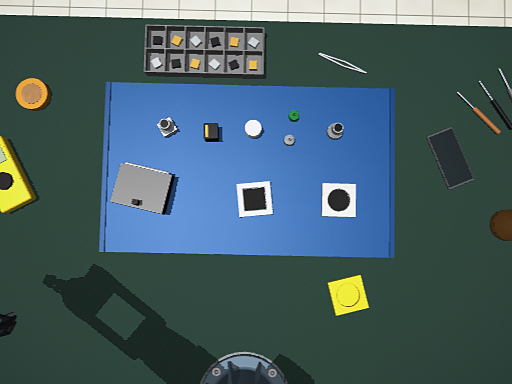

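View pics/side0.png

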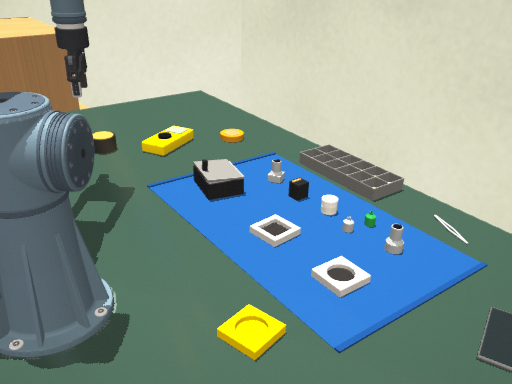

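The top view shows the square nozzle at (167,127), battery (211,131), jar (253,128), green decoy (294,115), fine nozzle (289,140) and round nozzle (336,130). It also shows the case at (142,188) with its tab at (136,202), the square stand at (255,199) and the round stand at (339,200). The side view shows the same layout, with the lid nearly shut.

```bash
cat > h.py <<'E'
import cv2,numpy as np
from bench import ctrl
def ray(n,p):
    c=ctrl.calibration(n);K=np.array(c["camera_matrix"]);T=np.array(c["world_from_camera"])
    d=np.linalg.inv(K)@[p[0],p[1],1]; d=T[:3,:3]@(d*[1,-1,-1]); return T[:3,3],d
def plane(n,p,z):
    o,d=ray(n,p); return (o+d*(z-o[2])/d[2])
def proj(n,P):
    c=ctrl.calibration(n);K=np.array(c["camera_matrix"]);T=np.array(c["world_from_camera"])
    q=T[:3,:3].T@(np.array(P)-T[:3,3]); q=q*[1,-1,-1]; q=K@q; return q[:2]/q[2]
def tri(a,b):
    A=[];B=[]
    for n,p in(("top",a),("side",b)):
        o,d=ray(n,p);d=d/np.linalg.norm(d);M=np.eye(3)-np.outer(d,d);A.append(M);B.append(M@o)
    return np.linalg.lstsq(np.vstack(A),np.hstack(B),rcond=None)[0]
E
python3 - <<'E'
from h import *
im=cv2.imread("pics/top0.png")
hsv=cv2.cvtColor(im,cv2.COLOR_BGR2HSV)
blue=cv2.inRange(hsv,(100,120,60),(125,255,255))
m=cv2.bitwise_not(blue); roi=np.zeros_like(m); roi[90:245,108:388]=255; m&=roi
cs,_=cv2.findContours(m,cv2.RETR_EXTERNAL,cv2.CHAIN_APPROX_NONE)
for c in cs:
    if cv2.contourArea(c)<30: continue
    r=cv2.minAreaRect(c); print(np.round(r[0],1),np.round(r[1],1),round(r[2],1),cv2.contourArea(c),'z0',np.round(plane("top",r[0],0),3),'z18',np.round(plane("top",r[0],.018),3))
# dark recess in stands
dark=cv2.inRange(hsv,(0,0,0),(180,255,70))
for x0,x1 in((235,275),(320,358)):
    d=np.zeros_like(m); d[178:220,x0:x1]=dark[178:220,x0:x1]
    c=max(cv2.findContours(d,0,1)[0],key=cv2.contourArea); r=cv2.minAreaRect(c); print('recess',r,plane("top",r[0],.008))
    w=np.zeros_like(m); hh=cv2.inRange(hsv,(0,0,170),(180,60,255)); w[178:220,x0:x1]=hh[178:220,x0:x1]
    c=max(cv2.findContours(w,0,1)[0],key=cv2.contourArea); r=cv2.minAreaRect(c); print('white',r,plane("top",r[0],.018))
a=cv2.resize(im[100:155,150:350],None,fx=4,fy=4,interpolation=cv2.INTER_CUBIC)
b=cv2.resize(im[155:220,105:205],None,fx=5,fy=5,interpolation=cv2.INTER_CUBIC)
o=np.zeros((220+325,800,3),np.uint8);o[:220]=a;o[220:,:500]=b;cv2.imwrite("pics/c1.png",o)
E
```

```text
[338.  199.5] [33. 34.] 90.0 1087.5 z0 [ 0.504 -0.234  0.   ] z18 [ 0.503 -0.23   0.018]
[254.2 198.6] [33.7 34.4] 84.8 1094.0 z0 [ 0.502 -0.018  0.   ] z18 [ 0.501 -0.018  0.018]
[142.3 187.2] [57.  42.9] 14.0 2293.0 z0 [0.525 0.271 0.   ] z18 [0.524 0.267 0.018]
[289. 140.] [10. 10.] 90.0 81.5 z0 [ 0.656 -0.105  0.   ] z18 [ 0.653 -0.103  0.018]
[335. 131.] [16. 16.] 90.0 203.5 z0 [ 0.682 -0.224  0.   ] z18 [ 0.679 -0.221  0.018]
[211. 132.] [18. 14.] 90.0 242.5 z0 [0.672 0.098 0.   ] z18 [0.669 0.097 0.018]
[253.  128.5] [17. 16.] 90.0 228.5 z0 [ 0.684 -0.011  0.   ] z18 [ 0.68  -0.011  0.018]
[166.6 126.4] [18.4 15.9] 59.7 246.5 z0 [0.684 0.213 0.   ] z18 [0.681 0.21  0.018]
[293.5 115.5] [11.  9.] 90.0 82.5 z0 [ 0.721 -0.115  0.   ] z18 [ 0.716 -0.114  0.018]
recess ((254.09017944335938, 198.4918212890625), (21.638042449951172, 21.27589988708496), 84.80557250976562) [ 0.5017214  -0.01728835  0.008     ]
white ((254.1967315673828, 198.66395568847656), (33.226619720458984, 33.769832611083984), 84.80557250976562) [ 0.50073447 -0.0174458   0.018     ]
recess ((338.2500305175781, 199.75001525878906), (21.21320343017578, 20.50609588623047), 45.0) [ 0.50325868 -0.23268359  0.008     ]
white ((338.5, 199.5), (33.0, 33.0), 90.0) [ 0.50333987 -0.23144473  0.018     ]
```

View pics/c1.png

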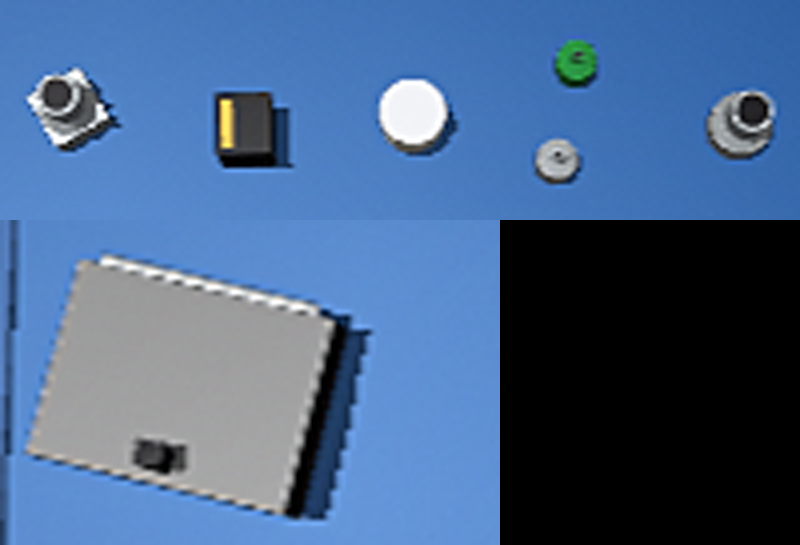

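```bash
python3 - <<'E'
import cv2,numpy as np
im=cv2.imread("pics/side0.png")
a=cv2.resize(im[150:205,190:290],None,fx=5,fy=5,interpolation=cv2.INTER_CUBIC)
b=cv2.resize(im[190:260,310:410],None,fx=4,fy=4,interpolation=cv2.INTER_CUBIC)
o=np.zeros((275+280,500,3),np.uint8);o[:275]=a;o[275:,:400]=b;cv2.imwrite("pics/c2.png",o)
E
```

```text
(no output)
```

View pics/c2.png

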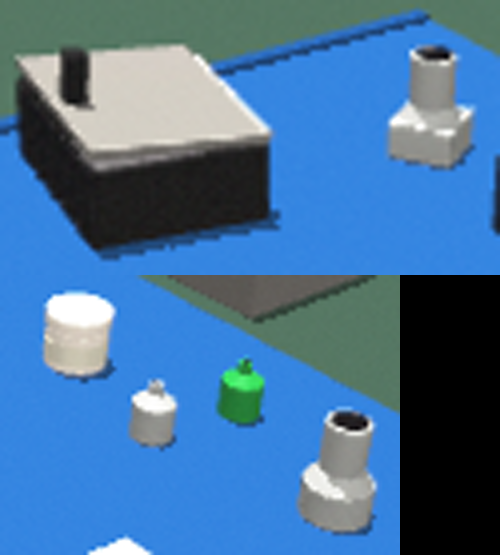

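The crops show the lid slightly ajar. Bores and tips are at crop-1 (57,95), (752,110) and (560,157), and at crop-2 (433,52), (348,421) and (156,383). The tab top is at (150,455) in the top view and (74,50) in the side view.

```bash
cat >> h.py <<'E'
from scipy.spatial.transform import Rotation as R
def cur():
    o=ctrl.get_obs(); w,x,y,z=o["eef_rot"]; return o,np.array(o["eef_pos"]),R.from_quat([x,y,z,w])
def down(yaw,tilt=0):
    """tool down, tool y along (cos yaw, sin yaw) ; tilt about tool y"""
    y=np.array([np.cos(yaw),np.sin(yaw),0]); z=np.array([0,0,-1.]); x=np.cross(y,z)
    return R.from_matrix(np.c_[x,y,z])*R.from_rotvec([0,tilt,0])
def go(p,rot=None):
    o,p0,r0=cur(); rot=rot or r0
    d=r0.inv().apply(np.array(p)-p0)*100; w=(r0.inv()*rot).as_rotvec()/np.radians(6)
    print("xyz",np.round(d,2).tolist(),"dr",np.round(w,2).tolist())
E
python3 - <<'E'
from h import *
for n,a,b in(("sq",(164.1,123.6),(276.5,160.3)),("rd",(337.8,127.4),(396.9,226.4)),("fine",(289.9,139.1),(348.9,216.9)),("tabtop",(135,202),(204.8,160))):
    a=np.array(a)-.4;b=np.array(b)-.4;print(n,np.round(tri(a,b),3))
cr=[(80,262),(335,320),(290,515),(28,452)]
c=[plane("top",(105+x/5-.4,155+(y-220)/5-.4),z) for (x,y),z in zip(cr,(.051,.051,.056,.056))]
print(np.round(c,3)); 
print("lid ctr",np.mean(c,0)); 
for i,j in((1,0),(2,3),(0,3),(1,2)):
    d=c[j]-c[i];print(np.degrees(np.arctan2(d[1],d[0])),np.linalg.norm(d))
s=[(18,60),(185,45),(270,132),(95,152)]; print([np.round(plane("side",(190+x/5-.4,150+y/5-.4),.051),3) for x,y in s])
print("rdtop@.06",plane("top",(337.4,127),.06),"sqtop",plane("top",(163.7,123.2),.06),"fine",plane("top",(289.5,138.7),.036))
o,p,r=cur();m=r.as_matrix();print(m.round(3),np.degrees(np.arctan2(m[1,1],m[0,1])),np.degrees(o["q"]))
E
```

```text
sq [0.68  0.209 0.064]
rd [ 0.68  -0.219  0.062]
fine [ 0.653 -0.103  0.039]
tabtop [0.484 0.268 0.09 ]
[[0.58  0.315 0.051]
 [0.554 0.188 0.051]
 [0.457 0.207 0.056]
 [0.485 0.336 0.056]]
lid ctr [0.51900742 0.2614743  0.0535    ]
78.42872930264534 0.12950643935913414
77.7554643575444 0.13226210928656207
167.75926459728598 0.09716276243694268
169.36599867900907 0.09872143046798677
[array([0.496, 0.35 , 0.051]), array([0.587, 0.318, 0.051]), array([0.561, 0.194, 0.051]), array([0.471, 0.224, 0.051])]
rdtop@.06 [ 0.68043625 -0.2188903   0.06      ] sqtop [0.67998031 0.21038738 0.06      ] fine [ 0.65289342 -0.10287947  0.036     ]
[[-0.892  0.453 -0.001]
 [ 0.453  0.892 -0.001]
 [ 0.    -0.002 -1.   ]] 63.083961403943086 [ 5.12646467e+01  1.03969625e+01  9.21250695e+01  4.75236374e-04
  7.75673844e+01 -1.18194031e+01]
```

```bash
cat >> h.py <<'E'
YC=np.radians(-12);U=np.array([np.cos(YC),np.sin(YC),0]);V=np.array([-np.sin(YC),np.cos(YC),0]);Z=np.array([0,0,1.])
C=np.array([.519,.261,0]);H=C+.05*U+.045*Z
def tab(th,off=.028,l=.088):
    return H+(-l*np.cos(th)+off*np.sin(th))*U+(l*np.sin(th)+off*np.cos(th))*Z
E
python3 - <<'E'
from h import *
print(tab(.1)); r=down(np.radians(78),.1); go(tab(.1)+.08*Z,r); go(tab(.1),r)
E
```

```text
[0.48499467 0.26822806 0.08164546]
xyz [-31.12, -11.57, 8.79] dr [0.11, 0.94, -2.48]
xyz [-31.12, -11.56, 16.79] dr [0.11, 0.94, -2.48]
```

Emit:
send_rows(dr=[[0, 0.2, -0.5], [0, 0.4, -1], [0, 0.6, -1.5], [0.1, 0.8, -2], [0.1, 0.95, -2.5], [0.1, 0.95, -2.5], [0.1, 0.95, -2.5], [0.1, 0.95, -2.5]], xyz=[[-5, -1.9, 1.5], [-10.4, -3.8, 3], [-15.6, -5.8, 4.5], [-20.8, -7.7, 6], [-26, -9.6, 7.5], [-31.1, -11.6, 8.8], [-31.1, -11.6, 8.8], [-31.1, -11.6, 8.8]], jaw=[60, 60, 60, 60, 60, 60, 60, 60])

```text
time_s: 1.1
eef_pos: [0.4846, 0.2686, 0.1619]
eef_rot: [-0.05, 0.104, 0.993, 0.006]
wrist_force: [0.1, -0.1, 0.4]
opening: 0.602
grasp_force: 0.0
```

```bash
python3 - <<'E'
from h import *
go(tab(.1),down(np.radians(78),.1)); print(cur()[0]["q"])
im=ctrl.camera("side"); im2=ctrl.camera("top")
a=cv2.resize(im[90:210,160:290],None,fx=3,fy=3); b=cv2.resize(im2[140:240,80:200],None,fx=3,fy=3)
o=np.zeros((360,760,3),np.uint8);o[:,:390]=a;o[:300,400:]=b;cv2.imwrite("pics/d1.png",o[:,:,::-1])
E
```

```text
xyz [-0.85, -0.04, 7.98] dr [0.02, -0.01, 0.01]
[ 0.26504447  0.27974898  1.68012982  0.05040961  1.27086777 -1.11419893]
```

View pics/d1.png

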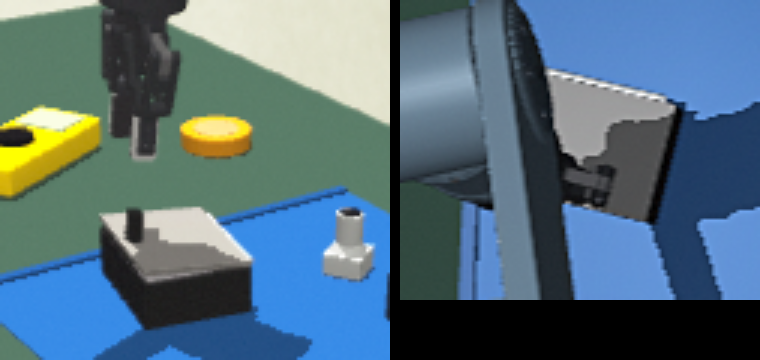

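The gripper hovers above the tab: side crop gripper at (140,150), tab at (133,225). Next I descend and grip.

Emit:
send_rows(dr=[[0, 0, 0], [0, 0, 0], [0, 0, 0], [0, 0, 0], [0, 0, 0], [0, 0, 0], [0, 0, 0], [0, 0, 0]], xyz=[[-0.4, 0, 4], [-0.7, 0, 6.5], [-0.8, 0, 7.9], [-0.8, 0, 7.9], [-0.8, 0, 7.9], [-0.8, 0, 7.9], [-0.8, 0, 7.9], [-0.8, 0, 7.9]], jaw=[60, 60, 60, 40, 0, 0, 0, 0])

```text
time_s: 2.2
eef_pos: [0.4863, 0.271, 0.0846]
eef_rot: [-0.048, 0.104, 0.993, 0.009]
wrist_force: [0.2, 8.6, -1.0]
opening: 0.145
grasp_force: 59.7
```

```bash
python3 - <<'E'
from h import *
o,p,r=cur(); print(p,o["opening"],o["wrist_force"],o["grasp_force"])
# actual offset from hinge
for th,t in((.25,.15),(.45,.25),(.65,.35),(.85,.45),(1.0,.55)):
    print(th,end=' ');go(tab(th),down(np.radians(78),t))
E
```

```text
[0.48630928 0.27102152 0.08463851] 0.14507257663917458 [ 0.24330222  8.61062549 -1.00966544] 59.696765542030334
0.25 xyz [-0.48, -0.29, -0.98] dr [0.07, 0.5, 0.02]
0.45 xyz [-1.46, -0.28, -2.54] dr [0.07, 1.46, 0.02]
0.65 xyz [-2.73, -0.28, -3.88] dr [0.07, 2.41, 0.03]
0.85 xyz [-4.24, -0.27, -4.93] dr [0.07, 3.37, 0.03]
1.0 xyz [-5.5, -0.27, -5.52] dr [0.06, 4.32, 0.03]
```

Emit:
send_rows(dr=[[0, 0.2, 0], [0, 0.5, 0], [0, 1, 0], [0, 1.5, 0], [0, 2, 0], [0, 2.4, 0], [0, 2.4, 0], [0, 2.4, 0]], xyz=[[-0.15, 0.2, -0.4], [-0.45, 0.25, -1], [-0.9, 0.25, -1.75], [-1.45, 0.25, -2.5], [-2.1, 0.25, -3.2], [-2.7, 0.25, -3.85], [-2.7, 0.25, -3.85], [-2.7, 0.25, -3.85]], jaw=[0, 0, 0, 0, 0, 0, 0, 0])

```text
time_s: 3.2
eef_pos: [0.515, 0.2651, 0.119]
eef_rot: [-0.175, 0.102, 0.979, 0.02]
wrist_force: [-4.5, 3.0, 0.3]
opening: 0.144
grasp_force: 59.3
```

```bash
python3 - <<'E'
from h import *
o,p,r=cur(); print(p,o["opening"],o["wrist_force"],o["torque"],o["grasp_force"],tab(.65))
for th,t in((.65,.35),(.8,.45),(.95,.55),(1.1,.65)):
    print(th,end=' ');go(tab(th)+.0025*V,down(np.radians(78),t))
E
```

```text
[0.5150305  0.2650795  0.11899809] 0.14356496652246362 [-4.45275725  3.03014656  0.34010999] [ 0.32946804  0.94357503 -0.23012659] 59.270896911621094 [0.51595781 0.26164664 0.12054675]
0.65 xyz [-0.1, -0.07, -0.2] dr [0.02, -0.03, 0.02]
0.8 xyz [-0.97, -0.07, -1.28] dr [0.02, 0.92, 0.02]
0.95 xyz [-1.99, -0.07, -2.21] dr [0.02, 1.88, 0.02]
1.1 xyz [-3.14, -0.07, -2.98] dr [0.02, 2.83, 0.02]
```

Emit:
send_rows(dr=[[0, 0.3, 0], [0, 0.6, 0], [0, 0.9, 0], [0, 1.4, 0], [0, 1.9, 0], [0, 2.3, 0], [0, 2.8, 0], [0, 2.8, 0]], xyz=[[-0.3, 0, -0.5], [-0.6, 0, -0.9], [-0.95, 0, -1.3], [-1.45, 0, -1.75], [-2, 0, -2.2], [-2.55, 0, -2.6], [-3.1, 0, -3], [-3.1, 0, -3]], jaw=[0, 0, 0, 0, 0, 0, 0, 0])

```text
time_s: 4.2
eef_pos: [0.554, 0.2567, 0.1359]
eef_rot: [-0.316, 0.098, 0.943, 0.034]
wrist_force: [-4.3, 2.4, -1.2]
opening: 0.143
grasp_force: 59.1
```

```bash
python3 - <<'E'
from h import *
o,p,r=cur(); print(p,o["q"],o["wrist_force"],o["torque"],o["grasp_force"],tab(1.1))
for th,t in((1.1,.65),(1.2,.75),(1.3,.85),(1.4,.95),(1.5,1.0)):
    print(th,end=' ');go(tab(th)+.0025*V,down(np.radians(78),t))
E
```

```text
[0.55403666 0.25667246 0.13588409] [ 0.13571702  0.75457859  1.16794725  0.21402477  1.83113796 -1.23832399] [-4.26785386  2.42551886 -1.15197396] [ 0.26099276  0.6531566  -0.25749668] 59.10186946392059 [0.5532717  0.25371533 0.13612694]
1.1 xyz [0.03, -0.06, -0.01] dr [0.01, 0.03, 0.03]
1.2 xyz [-0.64, -0.06, -0.65] dr [0.01, 0.98, 0.03]
1.3 xyz [-1.37, -0.06, -1.21] dr [0.01, 1.94, 0.03]
1.4 xyz [-2.16, -0.06, -1.7] dr [0.01, 2.89, 0.03]
1.5 xyz [-2.98, -0.06, -2.11] dr [0.01, 3.37, 0.03]
```

Emit:
send_rows(dr=[[0, 0.5, 0], [0, 1, 0], [0, 1.5, 0], [0, 1.95, 0], [0, 2.4, 0], [0, 2.9, 0], [0, 3.4, 0], [0, 3.4, 0]], xyz=[[-0.3, 0, -0.35], [-0.65, 0, -0.65], [-1, 0, -0.95], [-1.35, 0, -1.2], [-1.75, 0, -1.5], [-2.15, 0, -1.7], [-3, 0, -2.1], [-3, 0, -2.1]], jaw=[0, 0, 0, 0, 0, 0, 0, 0])

```text
time_s: 5.2
eef_pos: [0.59, 0.249, 0.1346]
eef_rot: [-0.478, 0.09, 0.872, 0.051]
wrist_force: [-4.2, 1.4, -0.8]
opening: 0.147
grasp_force: 59.9
```

Emit:
send_rows(dr=[[0, 0, 0], [0, 0, 0], [0, 0, 0], [0, 0, 0], [0, 0, 0], [0, 0, 0], [0, 0, 0], [0, 0, 0]], xyz=[[0, 0, 0], [0, 0, 0], [0, 0, 0], [0, 0, -1], [0, 0, -2.5], [0, 0, -5], [0, 0, -8], [0, 0, -11]], jaw=[40, 50, 50, 50, 50, 50, 50, 50])

```text
time_s: 6.2
eef_pos: [0.6776, 0.2286, 0.1952]
eef_rot: [-0.476, 0.091, 0.873, 0.051]
wrist_force: [78.6, 16.7, 15.9]
opening: 0.496
grasp_force: 0.0
```

```bash
python3 - <<'E'
from h import *
o,p,r=cur(); print(p,o["q"],o["wrist_force"])
im=ctrl.camera("side"); im2=ctrl.camera("top")
a=cv2.resize(im[80:220,150:290],None,fx=2.8,fy=2.8); b=cv2.resize(im2[110:240,80:210],None,fx=3,fy=3)
o=np.zeros((392,800,3),np.uint8);o[:,:392]=a;o[:390,400:790]=b;cv2.imwrite("pics/d2.png",o[:,:,::-1])
F=np.array([.653,-.103,0])
go(F+[0,0,.14],down(np.radians(78)));go(F+[0,0,.14],down(np.radians(90)));go(F+[0,0,.14],down(np.radians(60)))
E
```

```text
[0.67762921 0.22861396 0.19518029] [ 0.0622626   1.27239446  0.2972411   0.39880873  2.51586865 -1.09467788] [78.60817968 16.68006539 15.89570763]
xyz [-6.78, -32.81, -1.18] dr [0.01, -9.62, -0.01]
xyz [-6.78, -32.81, -1.18] dr [1.02, -9.58, -1.83]
xyz [-6.78, -32.81, -1.18] dr [-1.5, -9.54, 2.73]
```

View pics/d2.png

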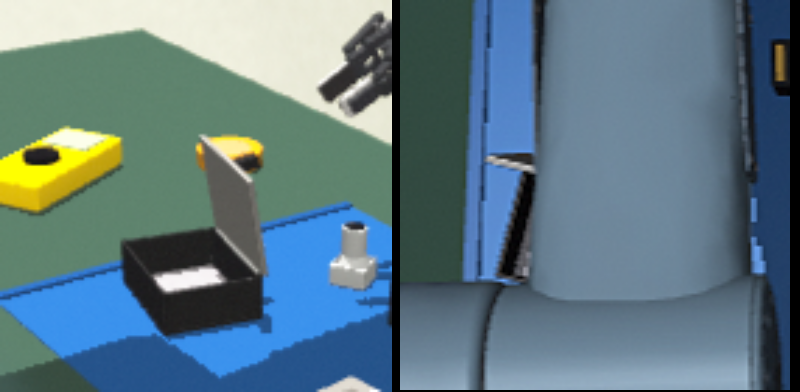

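The lid stands open near upright, and the case interior shows at side crop (185,280). The retreat drove the elbow to its joint limit, so I untilt and move over to the fine nozzle.

Emit:
send_rows(dr=[[0, -1, 0], [0, -2.4, 0], [0, -4, 0], [0, -5.6, 0], [0, -7.2, 0], [0, -8.8, 0], [0, -9.6, 0], [0, -9.6, 0]], xyz=[[-1, -1, 0.5], [-1.6, -5, 0], [-2.5, -10, -0.3], [-3.4, -15.5, -0.6], [-4.4, -21, -0.8], [-5.4, -26.5, -1], [-6.3, -31, -1.1], [-6.8, -32.8, -1.2]], jaw=[60, 60, 60, 60, 60, 60, 60, 60])

```text
time_s: 7.3
eef_pos: [0.6554, -0.104, 0.1443]
eef_rot: [0.005, 0.105, 0.994, 0.001]
wrist_force: [1.0, 0.8, -1.0]
opening: 0.597
grasp_force: 0.0
```

```bash
python3 - <<'E'
from h import *
o,p,r=cur(); print(p,o["q"],o["wrist_force"])
im=ctrl.camera("side"); im2=ctrl.camera("top")
a=cv2.resize(im[100:250,290:440],None,fx=2.6,fy=2.6); b=cv2.resize(im2[80:230,80:350],None,fx=1.5,fy=1.5)
o=np.zeros((392,800,3),np.uint8);o[:390,:390]=a;o[:225,395:800]=b;cv2.imwrite("pics/d3.png",o[:,:,::-1])
F=np.array([.653,-.103,0])
go(F+[0,0,.021],down(np.radians(78)))
E
```

```text
[ 0.6553893  -0.10398017  0.14426695] [-0.33740868  0.46884867  1.45950649  0.003732    1.20384725 -1.69869731] [ 1.01490217  0.78733086 -0.96893826]
xyz [0.43, -0.05, 12.24] dr [0.03, 0.08, -0.02]
```

View pics/d3.png

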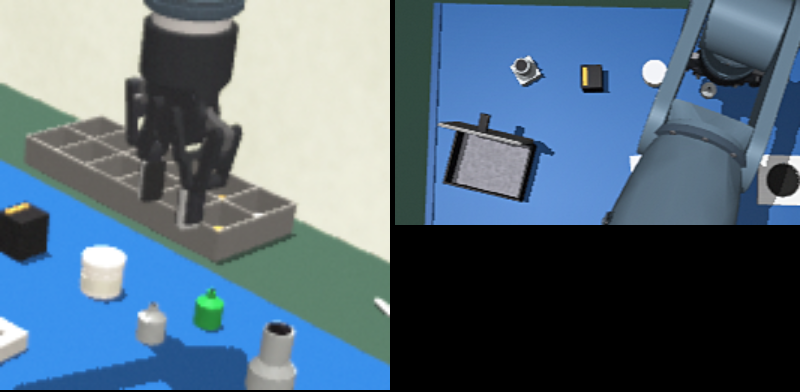

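The lid is open at about 1.5 rad, the case is empty and the fine nozzle stands under the gripper.

Emit:
send_rows(dr=[[0, 0, 0], [0, 0, 0], [0, 0, 0], [0, 0, 0], [0, 0, 0], [0, 0, 0], [0, 0, 0], [0, 0, 0]], xyz=[[0.4, 0, 4], [0.4, 0, 8], [0.4, 0, 11], [0.4, 0, 12.1], [0.4, 0, 12.1], [0.4, 0, 12.1], [0.4, 0, 12.1], [0.4, 0, 12.1]], jaw=[60, 60, 60, 60, 50, 0, 0, 0])

```text
time_s: 8.4
eef_pos: [0.6538, -0.1006, 0.0233]
eef_rot: [0.005, 0.104, 0.995, 0.001]
wrist_force: [0.4, 1.2, 6.5]
opening: 0.28
grasp_force: 59.3
```

Emit:
send_rows(dr=[[0, 0, 0], [0, 0, 0], [0, 0, 0], [0, 0, 0], [0, 0, 0], [0, 0, 0], [0, 0, 0], [0, 0, 0]], xyz=[[0, 0, 0], [0, 0, -2], [0, 0, -5], [0, 0, -10], [0, 0, -14], [0, 0, -14], [0, 0, -14], [0, 0, -14]], jaw=[0, 0, 0, 0, 0, 0, 0, 0])

```text
time_s: 9.4
eef_pos: [0.6501, -0.1002, 0.1595]
eef_rot: [0.002, 0.104, 0.995, 0.002]
wrist_force: [0.6, 0.0, -0.5]
opening: 0.28
grasp_force: 59.0
```

```bash
python3 - <<'E'
from h import *
o,p,r=cur(); print(p,o["q"],o["wrist_force"],o["opening"],o["grasp_force"])
P=C-.012*U
for z in(.16,.1,.0275): go(P+[0,0,z],down(np.radians(78)))
E
```

```text
[ 0.65007981 -0.1002149   0.15947381] [-0.3348243   0.44416084  1.46122631  0.00412871  1.2337929  -1.69804479] [ 0.5521626   0.03170895 -0.49947499] 0.28001346068278504 59.041161587956594
xyz [21.52, 32.62, 0.0] dr [0.03, 0.03, 0.0]
xyz [21.53, 32.6, 6.0] dr [0.03, 0.03, 0.0]
xyz [21.55, 32.57, 13.25] dr [0.03, 0.03, 0.0]
```

Emit:
send_rows(dr=[[0, 0, 0], [0, 0, 0], [0, 0, 0], [0, 0, 0], [0, 0, 0], [0, 0, 0], [0, 0, 0], [0, 0, 0]], xyz=[[3.5, 3, -0.5], [7.5, 7, -0.5], [11.5, 11.5, -0.5], [15.5, 16, -0.5], [18.5, 21, -0.5], [20.5, 26, -0.5], [21.5, 31, 0], [21.5, 32.6, 0]], jaw=[0, 0, 0, 0, 0, 0, 0, 0])

```text
time_s: 10.4
eef_pos: [0.5068, 0.2653, 0.1593]
eef_rot: [0.002, 0.103, 0.995, 0.001]
wrist_force: [1.1, 0.0, -0.8]
opening: 0.281
grasp_force: 59.1
```

```bash
python3 - <<'E'
from h import *
o,p,r=cur(); print(p,o["q"],o["wrist_force"],o["opening"],o["grasp_force"])
P=C-.012*U
for z in(.1,.0275): go(P+[0,0,z],down(np.radians(78)))
E
```

```text
[0.50684464 0.26525854 0.15930406] [ 2.74630133e-01  2.69013530e-01  1.69618953e+00  2.40380851e-04
  1.17246576e+00 -1.09076313e+00] [ 1.06879123  0.01359684 -0.7681185 ] 0.28094526511103524 59.11314353274065
xyz [-0.06, -0.18, 5.93] dr [0.02, 0.03, 0.04]
xyz [-0.03, -0.19, 13.18] dr [0.02, 0.03, 0.04]
```

Emit:
send_rows(dr=[[0, 0, 0], [0, 0, 0], [0, 0, 0], [0, 0, 0], [0, 0, 0], [0, 0, 0], [0, 0, 0], [0, 0, 0]], xyz=[[0, -0.2, 3], [0, -0.2, 6], [0, -0.2, 9], [0, -0.2, 11.5], [0, -0.2, 12.4], [0, -0.2, 12.8], [0, -0.2, 13.05], [0, -0.2, 13.15]], jaw=[0, 0, 0, 0, 0, 0, 0, 0])

```text
time_s: 11.4
eef_pos: [0.5096, 0.2613, 0.0302]
eef_rot: [0.004, 0.104, 0.995, 0.001]
wrist_force: [-0.0, -0.1, -1.6]
opening: 0.278
grasp_force: 59.1
```

Emit:
send_rows(dr=[[0, 0, 0], [0, 0, 0], [0, 0, 0], [0, 0, 0], [0, 0, 0], [0, 0, 0], [0, 0, 0], [0, 0, 0]], xyz=[[0, 0, 0.1], [0, 0, 0.1], [0, 0, 0.1], [0, 0, 0.1], [0, 0, 0.1], [0, 0, 0.1], [0, 0, 0.1], [0, 0, 0.1]], jaw=[0, 0, 30, 35, 45, 45, 45, 45])

```text
time_s: 12.4
eef_pos: [0.509, 0.2612, 0.0285]
eef_rot: [0.003, 0.104, 0.995, 0.001]
wrist_force: [-0.9, -0.4, -0.0]
opening: 0.451
grasp_force: 0.0
```

Emit:
send_rows(dr=[[0, 0, 0], [0, 0, 0], [0, 0, 0], [0, 0, 0], [0, 0, 0], [0, 0, 0], [0, 0, 0], [0, 0, 0]], xyz=[[0, 0, -1], [0, 0, -3], [0, 0, -6], [0, 0, -10], [0, 0, -15], [0, 0, -17], [0, 0, -17], [0, 0, -17]], jaw=[45, 45, 45, 45, 45, 45, 0, 0])

```text
time_s: 13.4
eef_pos: [0.5073, 0.2607, 0.198]
eef_rot: [0.003, 0.104, 0.995, 0.001]
wrist_force: [0.4, 0.6, 0.5]
opening: 0.03
grasp_force: 0.0
```

```bash
python3 - <<'E'
from h import *
o,p,r=cur(); print(p,o["q"],o["wrist_force"],o["opening"],o["grasp_force"])
im=ctrl.camera("side"); im2=ctrl.camera("top")
a=cv2.resize(im[80:220,150:290],None,fx=2.8,fy=2.8); b=cv2.resize(im2[110:240,80:210],None,fx=3,fy=3)
o=np.zeros((392,800,3),np.uint8);o[:,:392]=a;o[:390,400:790]=b;cv2.imwrite("pics/d4.png",o[:,:,::-1])
E
```

```text
[0.50732448 0.26073882 0.198025  ] [ 2.66755801e-01  2.18323699e-01  1.67306778e+00 -5.51352710e-05
  1.24399933e+00 -1.09517358e+00] [0.42979845 0.61956055 0.50239249] 0.0296134783668178 0.0
```

View pics/d4.png

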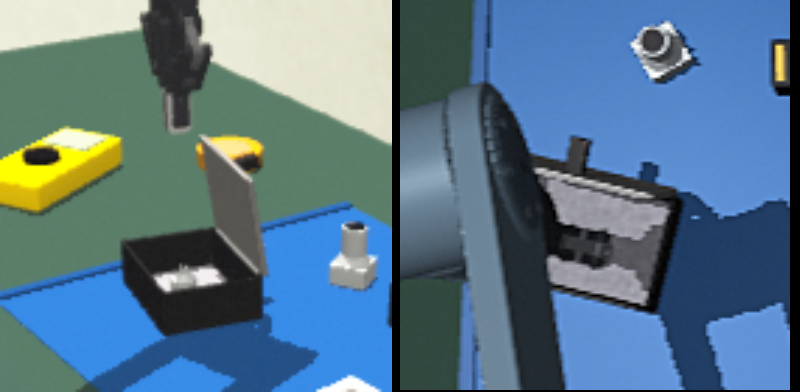

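The fine nozzle stands upright in the case, with its tip at side crop (183,270). Next I push the lid shut from behind.

```bash
python3 - <<'E'
from h import *
for u,z in((80,.20),(80,.128),(40,.128),(0,.128),(-30,.128)):
    print(u,z,end=' ');go([*(H+u/1000*U)[:2],z],down(np.radians(78)))
E
```

```text
80 0.2 xyz [-14.17, 0.28, -0.24] dr [0.02, 0.04, 0.01]
80 0.128 xyz [-14.14, 0.26, 6.96] dr [0.02, 0.04, 0.01]
40 0.128 xyz [-10.14, 0.27, 6.95] dr [0.02, 0.04, 0.01]
0 0.128 xyz [-6.14, 0.27, 6.93] dr [0.02, 0.04, 0.01]
-30 0.128 xyz [-3.14, 0.27, 6.92] dr [0.02, 0.04, 0.01]
```

Emit:
send_rows(dr=[[0, 0, 0], [0, 0, 0], [0, 0, 0], [0, 0, 0], [0, 0, 0], [0, 0, 0], [0, 0, 0], [0, 0, 0]], xyz=[[-4, 0.2, -0.5], [-9, 0.2, -0.5], [-14.2, 0.2, -0.3], [-14.2, 0.2, 3.5], [-14.2, 0.2, 7], [-14.2, 0.2, 7], [-12.5, 0.2, 7], [-11, 0.2, 7]], jaw=[0, 0, 0, 0, 0, 0, 0, 0])

```text
time_s: 14.5
eef_pos: [0.6164, 0.2405, 0.1303]
eef_rot: [0.004, 0.104, 0.995, 0.001]
wrist_force: [-0.5, 0.1, 0.4]
opening: 0.003
grasp_force: 0.0
```

Emit:
send_rows(dr=[[0, 0, 0], [0, 0, 0], [0, 0, 0], [0, 0, 0], [0, 0, 0], [0, 0, 0], [0, 0, 0], [0, 0, 0]], xyz=[[1, 0, 0], [2, 0, 0], [3, 0, 0], [4, 0, 0], [5, 0, 0], [6, 0, 0], [7, 0, 0], [8, 0, 0]], jaw=[0, 0, 0, 0, 0, 0, 0, 0])

```text
time_s: 15.5
eef_pos: [0.5375, 0.2567, 0.1284]
eef_rot: [0.003, 0.104, 0.995, 0.001]
wrist_force: [2.6, -0.6, -2.7]
opening: 0.005
grasp_force: 1.2
```

```bash
python3 - <<'E'
from h import *
o,p,r=cur(); print(p,o["wrist_force"],(p-H)@U)
im=ctrl.camera("side"); im2=ctrl.camera("top")
a=cv2.resize(im[80:220,150:290],None,fx=2.8,fy=2.8); b=cv2.resize(im2[110:240,80:210],None,fx=3,fy=3)
o=np.zeros((392,800,3),np.uint8);o[:,:392]=a;o[:390,400:790]=b;cv2.imwrite("pics/d5.png",o[:,:,::-1])
for u,z in((-30,.17),(-45,.155),(-60,.14),(-75,.12),(-85,.105),(-86,.095)):
    print(u,z,end=' ');go([*(H+u/1000*U)[:2],z],down(np.radians(78)))
E
```

```text
[0.53745745 0.25674318 0.1284429 ] [ 2.59184261 -0.60739093 -2.66924502] -0.031060847465556003
-30 0.17 xyz [-0.2, 0.03, -4.16] dr [0.03, 0.05, 0.01]
-45 0.155 xyz [1.3, 0.03, -2.66] dr [0.03, 0.05, 0.01]
-60 0.14 xyz [2.81, 0.03, -1.17] dr [0.03, 0.05, 0.01]
-75 0.12 xyz [4.32, 0.02, 0.82] dr [0.03, 0.05, 0.01]
-85 0.105 xyz [5.33, 0.02, 2.32] dr [0.03, 0.05, 0.01]
-86 0.095 xyz [5.43, 0.02, 3.32] dr [0.03, 0.05, 0.01]
```

View pics/d5.png

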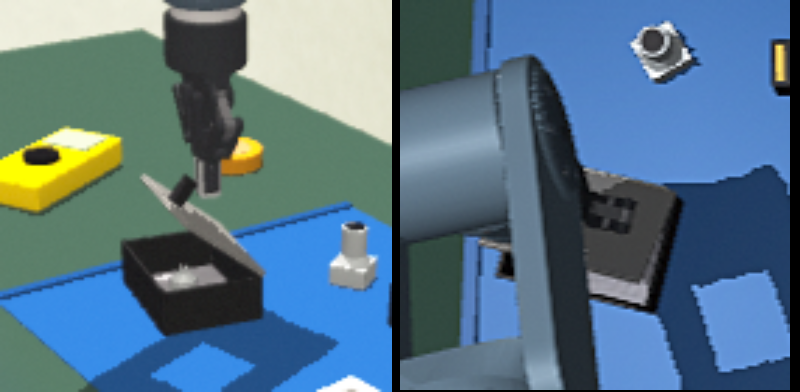

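The lid has come down to about 45° (side crop (195,215)). Next I lift over the tab and press down.

Emit:
send_rows(dr=[[0, 0, 0], [0, 0, 0], [0, 0, 0], [0, 0, 0], [0, 0, 0], [0, 0, 0], [0, 0, 0], [0, 0, 0]], xyz=[[-0.5, 0, -3], [0.3, 0, -4.2], [1.8, 0, -3], [2.5, 0, -1.9], [3.3, 0, -0.8], [4, 0, 0.3], [4.7, 0, 1.3], [5.2, 0, 2.1]], jaw=[0, 0, 0, 0, 0, 0, 0, 0])

```text
time_s: 16.6
eef_pos: [0.4869, 0.2677, 0.1064]
eef_rot: [0.003, 0.104, 0.995, 0.001]
wrist_force: [0.2, 0.8, 1.6]
opening: 0.001
grasp_force: 0.5
```

Emit:
send_rows(dr=[[0, 0, 0], [0, 0, 0], [0, 0, 0], [0, 0, 0], [0, 0, 0], [0, 0, 0], [0, 0, 0], [0, 0, 0]], xyz=[[0.1, 0, 0.3], [0.2, 0, 0.6], [0.2, 0, 0.8], [0.2, 0, 0.9], [0.2, 0, 1], [0.2, 0, 1.1], [0.2, 0, 1.2], [0.2, 0, 1.2]], jaw=[0, 0, 0, 0, 0, 0, 0, 0])

```text
time_s: 17.6
eef_pos: [0.4858, 0.2681, 0.0976]
eef_rot: [0.003, 0.104, 0.995, 0.001]
wrist_force: [-8.4, -3.2, 18.4]
opening: 0.002
grasp_force: 9.6
```

The lid reads shut: the tab top is at the expected height with 18 N of contact. Next is the square nozzle.

```bash
python3 - <<'E'
from h import *
r=down(np.radians(78))
go([.485,.268,.16],r);go([.68,.2095,.16],r);go([.68,.2095,.051],r)
E
```

```text
xyz [0.03, -0.01, -6.24] dr [0.03, 0.06, 0.01]
xyz [-20.25, -1.7, -6.11] dr [0.03, 0.06, 0.01]
xyz [-20.18, -1.73, 4.79] dr [0.03, 0.06, 0.01]
```

Emit:
send_rows(dr=[[0, 0, 0], [0, 0, 0], [0, 0, 0], [0, 0, 0], [0, 0, 0], [0, 0, 0], [0, 0, 0], [0, 0, 0]], xyz=[[0, 0, -3], [-2, -0.2, -6.5], [-7, -0.6, -6.6], [-12, -1, -6.6], [-17, -1.5, -6.6], [-20.2, -1.7, -6.6], [-20.2, -1.7, -6.6], [-20.2, -1.7, -6.6]], jaw=[0, 0, 30, 60, 60, 60, 60, 60])

```text
time_s: 18.6
eef_pos: [0.6784, 0.2095, 0.162]
eef_rot: [0.003, 0.104, 0.995, 0.001]
wrist_force: [-0.6, 1.1, -0.2]
opening: 0.598
grasp_force: 0.0
```

```bash
python3 - <<'E'
from h import *
im=ctrl.camera("side"); im2=ctrl.camera("top")
a=cv2.resize(im[80:220,180:320],None,fx=2.8,fy=2.8); b=cv2.resize(im2[110:240,80:210],None,fx=3,fy=3)
o=np.zeros((392,800,3),np.uint8);o[:,:392]=a;o[:390,400:790]=b;cv2.imwrite("pics/d6.png",o[:,:,::-1])
print(cur()[1])
go([.68,.2095,.051],down(np.radians(78)))
E
```

```text
[0.67809521 0.21004032 0.16243451]
xyz [-0.14, -0.05, 11.14] dr [0.03, 0.05, 0.01]
```

View pics/d6.png

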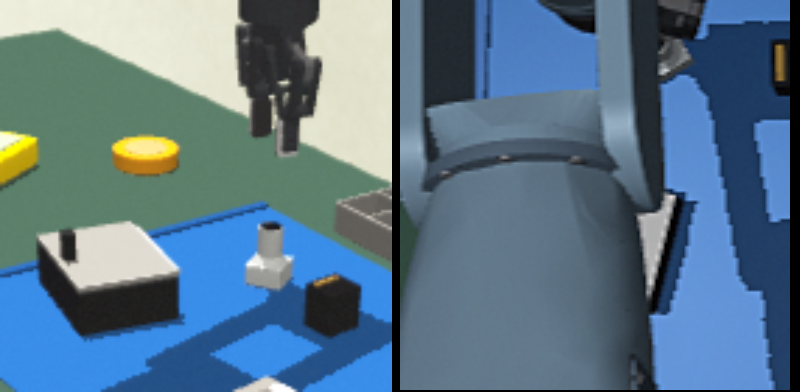

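The lid is fully shut and the square nozzle is under the gripper.

Emit:
send_rows(dr=[[0, 0, 0], [0, 0, 0], [0, 0, 0], [0, 0, 0], [0, 0, 0], [0, 0, 0], [0, 0, 0], [0, 0, 0]], xyz=[[-0.15, 0, 4], [-0.15, 0, 8], [-0.15, 0, 10.5], [-0.15, 0, 11.1], [-0.15, 0, 11.1], [-0.15, 0, 11.1], [-0.15, 0, 11.1], [-0.15, 0, 11.1]], jaw=[60, 60, 60, 60, 50, 0, 0, 0])

```text
time_s: 19.7
eef_pos: [0.6827, 0.2097, 0.0538]
eef_rot: [0.005, 0.104, 0.995, 0.002]
wrist_force: [0.1, 1.0, 5.9]
opening: 0.285
grasp_force: 59.0
```

Emit:
send_rows(dr=[[0, 0, 0], [0, 0, 0], [0, 0, 0], [0, 0, 0], [0, 0, 0], [0, 0, 0], [0, 0, 0], [0, 0, 0]], xyz=[[0, 0, 0], [0, 0, -2], [0, 0, -5], [0, 0, -9], [0, 0, -9], [0, 0, -9], [0, 0, -9], [0, 0, -9]], jaw=[0, 0, 0, 0, 0, 0, 0, 0])

```text
time_s: 20.7
eef_pos: [0.68, 0.209, 0.1401]
eef_rot: [0.002, 0.104, 0.995, 0.001]
wrist_force: [0.3, -0.1, -0.2]
opening: 0.284
grasp_force: 58.9
```

```bash
python3 - <<'E'
from h import *
o,p,r=cur(); print(p,o["opening"],o["grasp_force"],o["wrist_force"],o["q"])
for z in(.14,.063): go([.501,-.0175,z],down(np.radians(42)))
E
```

```text
[0.68000558 0.20898938 0.14008869] 0.28424193189086466 58.94160211086273 [ 0.30963897 -0.05972768 -0.17347962] [ 1.31444281e-01  5.73745290e-01  1.31368073e+00  9.16809457e-04
  1.24955972e+00 -1.23079126e+00]
xyz [12.82, -25.87, -0.1] dr [0.03, 0.03, 6.01]
xyz [12.85, -25.89, 7.6] dr [0.03, 0.03, 6.01]
```

Emit:
send_rows(dr=[[0, 0, 0.8], [0, 0, 1.6], [0, 0, 2.4], [0, 0, 3.2], [0, 0, 4], [0, 0, 5], [0, 0, 6], [0, 0, 6]], xyz=[[2, -4, 0], [4.2, -8.5, 0], [6.4, -13, 0], [8.6, -17.5, 0], [10.8, -22, 0], [12.8, -25.9, 0], [12.8, -25.9, 0], [12.8, -25.9, 0]], jaw=[0, 0, 0, 0, 0, 0, 0, 0])

```text
time_s: 21.7
eef_pos: [0.5016, -0.0181, 0.1398]
eef_rot: [0.003, 0.407, 0.914, 0.002]
wrist_force: [0.6, -0.4, -1.4]
opening: 0.288
grasp_force: 59.1
```

```bash
python3 - <<'E'
from h import *
o,p,r=cur(); print(p,o["opening"],o["grasp_force"],o["wrist_force"],o["q"])
im=ctrl.camera("side"); cv2.imwrite("pics/d7.png",cv2.resize(im[120:270,200:350],None,fx=2.6,fy=2.6)[:,:,::-1])
go([.501,-.0175,.0618],down(np.radians(42)))
E
```

```text
[ 0.50161313 -0.01811421  0.1397654 ] 0.28818969048298193 59.138360023498535 [ 0.55453    -0.43097767 -1.38202806] [-0.27522982  0.1475761   1.88832271  0.00407839  1.09994945 -1.0105857 ]
xyz [0.1, -0.1, 7.8] dr [0.06, 0.03, 0.02]
```

View pics/d7.png

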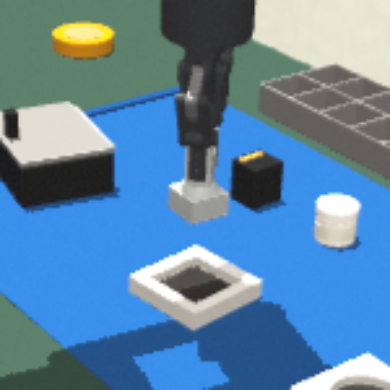

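The square nozzle hangs above its stand at crop (195,200), its sides parallel to the recess at (195,280). I lower it, release, retreat and go on to the round nozzle.

Emit:
send_rows(dr=[[0, 0, 0], [0, 0, 0], [0, 0, 0], [0, 0, 0], [0, 0, 0], [0, 0, 0], [0, 0, 0], [0, 0, 0]], xyz=[[0.1, -0.1, 2], [0.1, -0.1, 4], [0.1, -0.1, 5.5], [0.1, -0.1, 6.5], [0.1, -0.1, 7.2], [0.1, -0.1, 7.5], [0.1, -0.1, 7.7], [0.1, -0.1, 7.8]], jaw=[0, 0, 0, 0, 0, 0, 0, 0])

```text
time_s: 22.75
eef_pos: [0.5013, -0.0176, 0.0622]
eef_rot: [0.003, 0.406, 0.914, 0.002]
wrist_force: [0.5, -0.4, -0.5]
opening: 0.286
grasp_force: 59.1
```

Emit:
send_rows(dr=[[0, 0, 0], [0, 0, 0], [0, 0, 0], [0, 0, 0], [0, 0, 0], [0, 0, 0], [0, 0, 0], [0, 0, 0]], xyz=[[0, 0, 0.1], [0, 0, 0.1], [0, 0, 0.1], [0, 0, 0.1], [0, 0, 0.1], [0, 0, -2], [0, 0, -6], [0, 0, -10]], jaw=[0, 0, 35, 45, 60, 60, 60, 60])

```text
time_s: 23.75
eef_pos: [0.4999, -0.0176, 0.1627]
eef_rot: [0.002, 0.406, 0.914, 0.002]
wrist_force: [0.3, -0.6, 0.0]
opening: 0.6
grasp_force: 0.0
```

```bash
python3 - <<'E'
from h import *
o,p,r=cur(); print(p,o["opening"],o["q"])
for z in(.15,.052): go([.68,-.219,z],down(np.radians(42)))
E
```

```text
[ 0.49993242 -0.01761326  0.1626749 ] 0.5999751777416935 [-0.27514437  0.11083984  1.87646568  0.00392419  1.14922282 -1.01030593]
xyz [-27.01, -0.12, 1.33] dr [0.05, 0.02, 0.01]
xyz [-26.99, -0.17, 11.13] dr [0.05, 0.02, 0.01]
```

Emit:
send_rows(dr=[[0, 0, 0], [0, 0, 0], [0, 0, 0], [0, 0, 0], [0, 0, 0], [0, 0, 0], [0, 0, 0], [0, 0, 0]], xyz=[[-4, 0, 0], [-9, 0, 0.2], [-14, 0, 0.5], [-19, -0.1, 0.8], [-24, -0.1, 1], [-27, -0.1, 1.3], [-27, -0.1, 1.3], [-27, -0.1, 1.3]], jaw=[60, 60, 60, 60, 60, 60, 60, 60])

```text
time_s: 24.75
eef_pos: [0.6798, -0.2181, 0.1491]
eef_rot: [0.002, 0.406, 0.914, 0.002]
wrist_force: [-0.1, -0.1, 0.4]
opening: 0.6
grasp_force: 0.0
```

```bash
python3 - <<'E'
from h import *
im=ctrl.camera("side"); cv2.imwrite("pics/d8.png",cv2.resize(im[120:300,220:420],None,fx=2.6,fy=2.6)[:,:,::-1])
print(cur()[1]); go([.68,-.219,.052],down(np.radians(42)))
E
```

```text
[ 0.67980402 -0.21783948  0.14941642]
xyz [-0.08, -0.12, 9.74] dr [0.06, 0.02, 0.01]
```

View pics/d8.png

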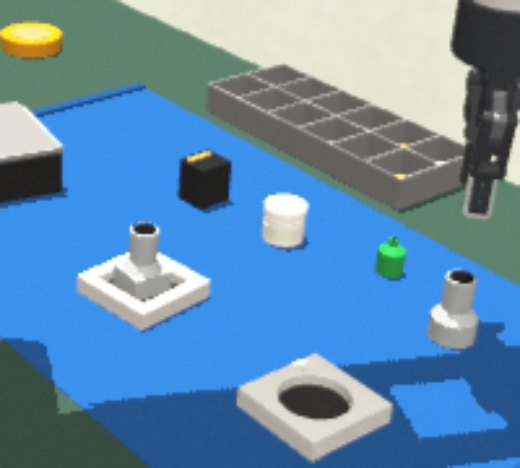

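The square nozzle stands upright in its recess at (145,265), and the round nozzle at (455,305) is under the gripper.

Emit:
send_rows(dr=[[0, 0, 0], [0, 0, 0], [0, 0, 0], [0, 0, 0], [0, 0, 0], [0, 0, 0], [0, 0, 0], [0, 0, 0]], xyz=[[-0.1, -0.1, 4], [-0.1, -0.1, 7], [-0.1, -0.1, 9], [-0.1, -0.1, 9.7], [-0.1, -0.1, 9.7], [-0.1, -0.1, 9.7], [-0.1, -0.1, 9.7], [-0.1, -0.1, 9.7]], jaw=[60, 60, 60, 60, 50, 0, 0, 0])

```text
time_s: 25.8
eef_pos: [0.6822, -0.2206, 0.0546]
eef_rot: [0.004, 0.406, 0.914, 0.002]
wrist_force: [0.6, 1.2, 5.9]
opening: 0.286
grasp_force: 59.1
```

Emit:
send_rows(dr=[[0, 0, 0], [0, 0, 0], [0, 0, 0], [0, 0, 0], [0, 0, 0], [0, 0, 0], [0, 0, 0], [0, 0, 0]], xyz=[[0, 0, 0], [0, 0, -2], [0, 0, -5], [0, 0, -9], [0, 0, -9], [0, 0, -9], [0, 0, -9], [0, 0, -9]], jaw=[0, 0, 0, 0, 0, 0, 0, 0])

```text
time_s: 26.8
eef_pos: [0.6797, -0.2199, 0.1411]
eef_rot: [0.001, 0.406, 0.914, 0.002]
wrist_force: [-0.5, 0.4, -0.7]
opening: 0.282
grasp_force: 58.9
```

```bash
python3 - <<'E'
from h import *
o,p,r=cur(); print(p,o["opening"],o["grasp_force"])
for z in(.14,.062): go([.5035,-.2315,z],down(np.radians(42)))
E
```

```text
[ 0.67966217 -0.2198699   0.1411499 ] 0.2821999024719956 58.92117261886597
xyz [10.93, -13.86, 0.03] dr [0.05, 0.01, 0.01]
xyz [10.94, -13.91, 7.83] dr [0.05, 0.01, 0.01]
```

Emit:
send_rows(dr=[[0, 0, 0], [0, 0, 0], [0, 0, 0], [0, 0, 0], [0, 0, 0], [0, 0, 0], [0, 0, 0], [0, 0, 0]], xyz=[[2.2, -2.8, 0], [4.8, -6, 0], [7.5, -9.5, 0], [10, -12.7, 0], [10.9, -13.9, 0], [10.9, -13.9, 2], [10.9, -13.9, 3.5], [10.9, -13.9, 4]], jaw=[0, 0, 0, 0, 0, 0, 0, 0])

```text
time_s: 27.8
eef_pos: [0.5043, -0.2318, 0.1001]
eef_rot: [0.002, 0.406, 0.914, 0.003]
wrist_force: [0.1, -0.2, -0.4]
opening: 0.279
grasp_force: 59.1
```

```bash
python3 - <<'E'
from h import *
im=ctrl.camera("side"); cv2.imwrite("pics/d9.png",cv2.resize(im[160:310,270:420],None,fx=2.6,fy=2.6)[:,:,::-1])
print(cur()[1]); go([.5035,-.2315,.0626],down(np.radians(42)))
E
```

```text
[ 0.50424705 -0.23178108  0.10001712]
xyz [0.07, -0.06, 3.74] dr [0.06, 0.01, 0.01]
```

View pics/d9.png

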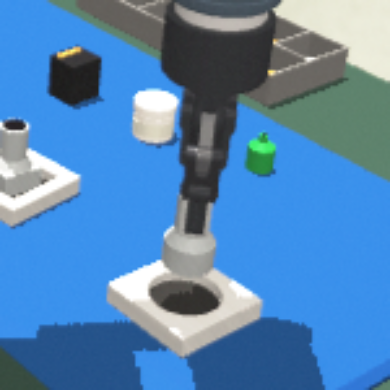

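The round nozzle hangs centred above its recess at (185,295). I set it down.

Emit:
send_rows(dr=[[0, 0, 0], [0, 0, 0], [0, 0, 0], [0, 0, 0], [0, 0, 0], [0, 0, 0], [0, 0, 0], [0, 0, 0]], xyz=[[0.05, 0, 1], [0.05, 0, 2], [0.05, 0, 2.7], [0.05, 0, 3.2], [0.05, 0, 3.5], [0.05, 0, 3.65], [0.05, 0, 3.75], [0.05, 0, 3.8]], jaw=[0, 0, 0, 0, 0, 0, 0, 0])

```text
time_s: 28.85
eef_pos: [0.5045, -0.2319, 0.0637]
eef_rot: [0.003, 0.406, 0.914, 0.002]
wrist_force: [-0.8, 0.6, -0.4]
opening: 0.281
grasp_force: 59.1
```

Emit:
send_rows(dr=[[0, 0, 0], [0, 0, 0], [0, 0, 0], [0, 0, 0], [0, 0, 0], [0, 0, 0], [0, 0, 0], [0, 0, 0]], xyz=[[0, 0, 0.05], [0, 0, 0.05], [0, 0, 0.05], [0, 0, 0.05], [0, 0, 0.05], [0, 0, -2], [0, 0, -6], [0, 0, -10]], jaw=[0, 0, 35, 45, 60, 60, 60, 60])

```text
time_s: 29.85
eef_pos: [0.5034, -0.2319, 0.1644]
eef_rot: [0.002, 0.406, 0.914, 0.002]
wrist_force: [0.2, 0.1, -0.0]
opening: 0.599
grasp_force: 0.0
```

Emit:
send_rows(dr=[[0, 0, 0], [0, 0, 0], [0, 0, 0], [0, 0, 0], [0, 0, 0], [0, 0, 0], [0, 0, 0], [0, 0, 0]], xyz=[[0, 0, -4], [0, 0, -8], [0, 0, -10], [0, 0, -10], [0, 0, -10], [0, 0, -10], [0, 0, -10], [0, 0, -10]], jaw=[60, 60, 60, 60, 60, 60, 60, 60])

```text
time_s: 30.85
eef_pos: [0.5029, -0.2321, 0.263]
eef_rot: [0.002, 0.406, 0.914, 0.002]
wrist_force: [0.2, 0.1, 0.3]
opening: 0.601
grasp_force: 0.0
```

```bash
python3 - <<'E'
from h import *
im=ctrl.camera("side"); cv2.imwrite("pics/e1.png",cv2.resize(im[130:310,180:420],None,fx=2.6,fy=2.6)[:,:,::-1])
print(cur()[0]["wrist_force"])
E
```

```text
[-0.59500801 -0.43946748  1.12286251]
```

View pics/e1.png

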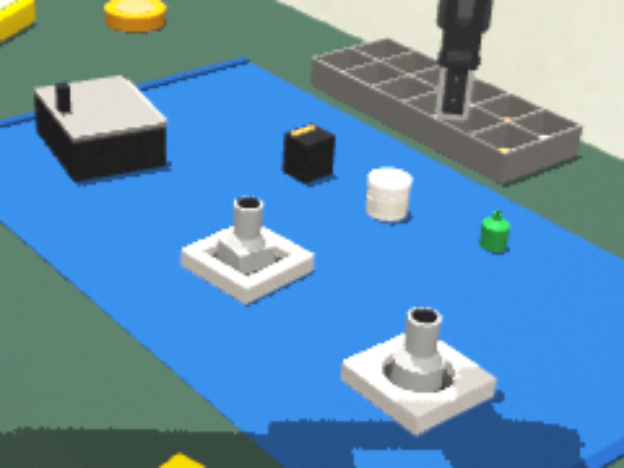

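Both nozzles stand upright in their stands at (248,230) and (422,345). The case is shut, and the jar and battery look undisturbed.

```bash
python3 -c "
from bench import ctrl
print(ctrl.hand_in())"
```

```text
the job is handed in; nothing more can be done
None
```

The job is handed in, result not reported: the fine nozzle is upright in the shut case and the square and round nozzles are in their stands, done in the order asked at about 31 s; one retreat after opening the lid ran the elbow joint to its limit (q3 read 0.297 against 0.3, 79 N at the wrist), which may count against it.

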